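# Make up a guest's place-setting order and show the name plate

## Task

A guest orders three brass place-card holders and a clear name plate: one holder is in the order tray already, so add more from the blue felt pad until exactly three stand upright in the tray, and leave the spare ones where they are on the pad. Then take the clear name plate out of the wooden rack, holding it by its clear part only - the small notch in one corner marks the frosted writing end, which your fingers must never touch - and show it to the guest across the table: at least 15 cm above the table, long edges level, the writing face tipped up at about 45 degrees and turned towards the guest. Disturb nothing else, and finish while still holding the plate there, at rest: do not put it down.

Things in the scene. Friction and masses are not known exactly. Their poses are not given: they have to be found in the camera images.
- plate: clear acrylic name plate, 100 mm (its x) by 8 mm thick (its y) by 60 mm high (its z), 55 g, standing on a long edge in one of the rack's slots (any of the three), lowest 16 mm in the slot, top edge 74 mm above the table. Origin: middle of its lower long edge, mid-thickness. +x points to the frosted end; the clear part is x = -50 to +14 mm. +y points out of the writing face
- frosted_end: the plate's frosted white end, x = +14 to +50 mm, one piece with the plate, same origin and axes. Its +y face is opaque white with two fine gold lines (the writing face), its back plain. A 12 by 12 mm notch is cut from its upper outer corner (x = +50, z = +60): seen facing the writing face of the standing plate the notch is at the top left, from behind at the top right
- writing_face (a point): point at the middle of the frosted writing face: x = +32, y = +4, z = +30 mm in the plate's frame, same axes
- rack: pale wooden rack fixed to the table, 92 mm along its x, 170 mm along its y, 30 mm high, turned any way round; three slots 9.6 mm wide, 16 mm deep run along its x at y = -60, 0, +60 mm, slot floor 14 mm above the table; origin: centre of its underside. The plates' axes are parallel to the rack's; they overhang it about 4 mm at both ends
- tan_plate: tan plate, opaque, 100 x 8 x 60 mm with thin gold lines, standing in a rack slot like the clear one; origin and axes alike. Leave it alone
- black_plate: black plate, opaque, 100 x 8 x 60 mm with thin gold lines, standing in a rack slot; origin and axes alike. Leave it alone
- tray: order tray of pale wood with a grey lining, fixed to the table, 200 mm along its x, 130 mm along its y, walls 4 mm thick and 18 mm high, inner floor 4 mm above the table; origin at the centre of its underside
- pad: blue felt pad, 170 x 170 mm, 2 mm thick, fixed; origin at the centre of its underside
- holder0: brass place-card holder, an upright round block 30 mm across and 14 mm high with a dark slit line across its top; origin at the centre of its underside, z up; 56 to 112 g; this one stands in the tray at the start, near the end at the tray's -x
- holder1: brass place-card holder, an upright round block 30 mm across and 14 mm high with a dark slit line across its top; origin at the centre of its underside, z up; 56 to 112 g; this one stands on the pad at the start, at least 65 mm from its neighbours (centre to centre)
- holder2: brass place-card holder, an upright round block 30 mm across and 14 mm high with a dark slit line across its top; origin at the centre of its underside, z up; 56 to 112 g; this one stands on the pad at the start, at least 65 mm from its neighbours (centre to centre)
- holder3: brass place-card holder, an upright round block 30 mm across and 14 mm high with a dark slit line across its top; origin at the centre of its underside, z up; 56 to 112 g; this one stands on the pad at the start, at least 65 mm from its neighbours (centre to centre)
- holder4: brass place-card holder, an upright round block 30 mm across and 14 mm high with a dark slit line across its top; origin at the centre of its underside, z up; 56 to 112 g; this one stands on the pad at the start, at least 65 mm from its neighbours (centre to centre)
- guest_view (a point): a point 0.3 m above the table in front of the guest, who sits across the table, straight ahead of the robot (world +x); its z axis points to the guest's eyes: towards +x and 45 degrees up. Nothing is to be seen there; only the direction matters, the plate need not be at this point
- marker: marker pen lying on the table, white with a black cap, 140 mm long; origin under its middle; leave it alone
- foil_roll: upright roll of gold foil, 40 mm across, 55 mm high; origin at its underside; leave it alone
- loupe: black round loupe, 44 mm across, 31 mm high; origin at its underside; leave it alone
- cards: stack of white cards, 55 x 90 mm, 12 mm high; origin at its underside; leave it alone
Things that resemble listed ones, but are neither listed nor needed, are in the scene too. Leave any orange or red look-alike of the tray alone.

How it is judged:
By the outcome, as a careful person would: the job done as asked, in the order asked, and still so for the second after the job is handed in, while the arm keeps its last pose, push and grip.
It also fails if it takes over 58 s, if anything falls off the work surface, if the arm or the gripper's body presses on something with over 40 N, if the wrist force passes 120 N, or if a joint passes its speed limit or range.

## Robot

A 6-joint arm with a two-finger parallel gripper is mounted at the origin on the work surface. World frame = base frame: x ahead of the robot, y to its left, z up, the work surface at z = 0. Lengths are in m, angles in degrees, forces in N, time in s.
With the tool pointing down it reaches from about 0.275 to 0.825 m from the base axis. Payload 5.2 kg.
Tool frame: the origin (TCP) lies midway between the tips of the shut fingers; the grasp point (between the pads) lies 19 mm behind it (manip.hold_point_z is the distance from the TCP to the grasp point, in m); z points along the fingers, y is the line along which they close (so a half turn about z gives the same grasp; the last joint's range is limited). The gripper opens to 93 mm and grips with 3 to 60 N. Pads are 15 mm wide; open, the fingers measure 128 mm over their backs; the gripper's body (75 mm by 188 mm) begins 65 mm behind the grasp point.
Start: joints at [52.552, 14.817, 87.949, -0, 77.235, -11.62], TCP at [0.24, 0.495, 0.198] pointing down, gripper open.
Joint ranges: [-179.93, 179.93], [-52.35, 119.4], [10.71, 147.94], [-69.91, 249.91], [12.55, 155.21], [-178.61, 178.61]. Speed limits (degrees/s): [147.25, 147.25, 180, 180, 180, 180].

## Interface

Orientations are given as [roll, pitch, yaw] about the fixed x, y, z axes, in that order (R = Rz(yaw) Ry(pitch) Rx(roll)).
In Python, from station import manip, optics, models gives the robot as it stands. The module is installed in compiled form; this text tells all that it offers.
- The arm moves only by the tool drive_tool, never from a script. Its argument "rows" is a list of rows, each a list of 6 numbers: the shift along the tool's x, y, z in units of 50 mm (1.0 is 50 mm), then the turn, a rotation vector about the tool's x, y, z in units of 6 degrees (1.0 is 6 degrees). A call has 1 to 20 rows; each row is the pose to reach, as a shift and turn from the pose commanded when the call began, along the tool's axes at that moment; what a row does not reach only later rows make up. A row lasts 1/10 s, in which the tool goes at most 50 mm and 8.59 degrees, less where a joint would pass 70% of its speed; a pose out of reach is approached as far as the arm can. A call with a gripper value outside its range is refused whole. "gripper" is the gripper's target within -1 to 1 (fully open at 1, half-way at 0, shut at -1), set as the call begins (left out, the last holds). The fingers move at their own pace and stop on an object; "newtons" is the grip in N (left out, the last holds). Time passes only in rows, so rows that repeat a pose let the fingers close. It gives the time, the measured TCP pose, the force, the opening and the grip force at its end, in the units of the state.
- manip.get_obs(): the state, without advancing time (a new reading comes with each control period).
- optics.snapshot(name): name is "scene" or "top"; returns a dict with "image" (400x640x3 uint8, red, green, blue), "depth" (400x640 float32, m along the optical axis (not along the pixel's ray), 0 where there is no reading), "vfov" (degrees; the focal length in pixels is half the picture's height over the tangent of half this angle, whatever the lens; pixels are square), "cx", "cy" (the principal point, pixels), "camera_from_world" (4x4, takes a point from world to camera coordinates). Camera axes: x right, y down, z forward; pixel columns grow to the right and rows downward; lengths in m; the calibration is good to about 2 mm. A picture is of the moment at which its call begins.
- manip.finish_job(): hands the job in; it is judged then, once.
Trained networks look in the newest picture that a camera, given by its name, has taken for a name from the list of things; names that differ only in an ending like _2 or _b are one class to them, and where a whole thing is asked for, a point or a joint stands for the part that bears it (a point fixed in the world has none). Each returns a list of dicts, best first, with "confidence" (0 to 1); they miss things now and then, are a little off and sometimes report something else, mostly with a low value. They report only what shows in the picture. A call takes as long as a camera call. They do not tell look-alikes from the thing itself.
- models.spot_in(camera, thing): "point" ([column, row] in pixels, amid what is visible of it).
- models.landmark_of(camera, thing): "point" ([column, row] in pixels: a listed point, or the origin of a listed thing).
The state is a dict: "time": time; "joint_pos": joint angles; "dq": joint speeds; "joint_torque": joint torques, N m; "tcp_pos": TCP position; "eef_rot": TCP orientation; "ft_force": force on the tool from outside, world axes, zero at the start; "moment": the same for the moment, N m; "opening": opening from 0.0 (shut) to 1.0 (fully open); "finger_force": force on a finger pad.
Only numpy, scipy, OpenCV 4.12 (cv2) and the standard library are available. Lean on these libraries where they do the work, as an engineer would, in place of code of your own. Each camera call takes 0.05 s, during which the arm holds its last target. There are 200 camera calls.

## Working session

There is one attempt and no reset: what is moved stays moved. The work goes in short steps, Python scripts to look and compute and a tool call to move; the robot and the scene stay as the last step left them, time stands still between calls to the robot, and variables do not carry over. Pictures are saved under pics/ and viewed, at most 10 in all, crops included, and the job is handed in when it is done.

Besides the shell and the picture viewer there is one more tool, called as a command line: name --pt "numbers of a row" for each row, then --argument value for the rest. drive_tool: Moves the arm, as the interface text tells. Its arguments: {"type":"object","properties":{"rows":{"type":"array","items":{"type":"array","items":{"type":"number"}}},"gripper":{"type":"number"},"newtons":{"type":"number"}},"required":["rows"]}

```bash
mkdir -p pics
cat > h.py <<'E'
import numpy as np, cv2
from scipy.spatial.transform import Rotation as R
from station import manip, optics, models
def snap(n):
    s=optics.snapshot(n); s['f']=200/np.tan(np.radians(s['vfov']/2)); s['wc']=np.linalg.inv(s['camera_from_world']); return s
def ray(s,p):
    d=np.array([(p[0]-s['cx'])/s['f'],(p[1]-s['cy'])/s['f'],1.]); return s['wc'][:3,3], s['wc'][:3,:3]@d
def atz(s,p,z):
    o,d=ray(s,p); return o+d*(z-o[2])/d[2]
def cloud(s):
    v,u=np.mgrid[:400,:640]; d=s['depth']; c=np.stack([(u-s['cx'])/s['f']*d,(v-s['cy'])/s['f']*d,d],-1)
    return c@s['wc'][:3,:3].T+s['wc'][:3,3]
def proj(s,P):
    c=s['camera_from_world']@np.append(P,1); return c[:2]/c[2]*s['f']+[s['cx'],s['cy']]
E
python3 - <<'E'
from h import *
a=snap('top');b=snap('scene')
for n,s in(('top',a),('scene',b)):
    cv2.imwrite(f'pics/{n}0.png',s['image'][...,::-1]); print(n,s['wc'].round(3).tolist(),s['vfov'],s['cx'],s['cy'])
np.set_printoptions(suppress=True,precision=3)
Z=dict(plate=.014,frosted_end=.014,writing_face=.044,tray=0,pad=0,rack=0,holder0=.004,holder1=.002,tan_plate=.014,black_plate=.014,marker=0,foil_roll=0,loupe=0,cards=0)
for n,z in Z.items():
    for c,s in(('top',a),('scene',b)):
        for r in models.landmark_of(c,n):
            if r['confidence']>.2: print(n,c,np.array(r['point']).round(1),round(r['confidence'],2),atz(s,r['point'],z)[:2])
print(manip.get_obs())
E
```

```text
top [[-0.021, -0.988, 0.153, 0.357], [-0.999, 0.017, -0.029, -0.01], [0.026, -0.154, -0.988, 1.135], [0.0, 0.0, 0.0, 1.0]] 52.837395865600044 315.66591606708346 199.40891961576136
scene [[0.834, 0.451, -0.317, 0.89], [0.551, -0.668, 0.5, -0.633], [0.014, -0.592, -0.806, 1.16], [0.0, 0.0, 0.0, 1.0]] 47.89672144155245 313.34451132030387 197.35555279319507
plate top [393.5 206.6] 0.73 [ 0.506 -0.262]
plate top [256.3 263.1] 0.25 [0.356 0.124]
plate scene [268.  295.3] 0.89 [ 0.519 -0.266]
frosted_end top [395.4 199.9] 0.49 [ 0.525 -0.268]
frosted_end scene [264.1 292.4] 0.6 [ 0.505 -0.265]
writing_face top [406.8 205. ] 0.56 [ 0.506 -0.292]
writing_face scene [256.4 296.9] 0.69 [ 0.506 -0.296]
tray top [189.3 196.8] 0.74 [0.546 0.315]
tray top [395.  303.7] 0.66 [ 0.238 -0.256]
tray top [199.9 305.6] 0.63 [0.245 0.279]
tray top [301.2 191.1] 0.57 [ 0.557 -0.002]
tray scene [332.  233.7] 0.97 [0.556 0.005]
tray scene [299.9 137.5] 0.77 [0.249 0.281]
tray scene [197.6 244.6] 0.76 [ 0.246 -0.249]
tray scene [252.5 296.4] 0.64 [ 0.481 -0.288]
pad top [205.4 206.4] 0.57 [0.518 0.269]
pad top
[... 1690 characters left out ...]
] 0.68 [0.737 0.118]
loupe top [256.5 260.8] 0.53 [0.363 0.125]
loupe scene [299.7 179.3] 0.66 [0.356 0.124]
cards top [297.1 118.9] 0.67 [0.773 0.007]
cards scene [397.2 272.8] 0.89 [ 0.78  -0.001]
cards scene [357.2 158.8] 0.69 [0.468 0.308]
{'time': 1.5, 'joint_pos': array([ 52.552,  14.816,  87.948,   0.001,  77.236, -11.621]), 'dq': array([ 0.024,  0.008,  0.043, -0.03 ,  0.025,  0.012]), 'joint_torque': array([ -0.   , -43.72 , -28.43 ,   0.072,   0.031,   0.   ]), 'tcp_pos': array([0.24 , 0.495, 0.198]), 'eef_rot': array([180.   ,  -0.001, 154.173]), 'ft_force': array([0.483, 0.016, 0.533]), 'moment': array([-0.002, -0.019, -0.022]), 'finger_force': 0.0, 'opening': 1.0037194877850502}
```

View images.

Run:
```python
import cv2
a=cv2.imread('pics/top0.png');b=cv2.imread('pics/scene0.png')
cv2.imwrite('pics/t1.png',cv2.resize(a[80:340,150:450],(692,600),interpolation=cv2.INTER_CUBIC))
cv2.imwrite('pics/s1.png',cv2.resize(b[220:370,200:400],(800,600),interpolation=cv2.INTER_CUBIC))
```

```text
(no output)
```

View pics/t1.png

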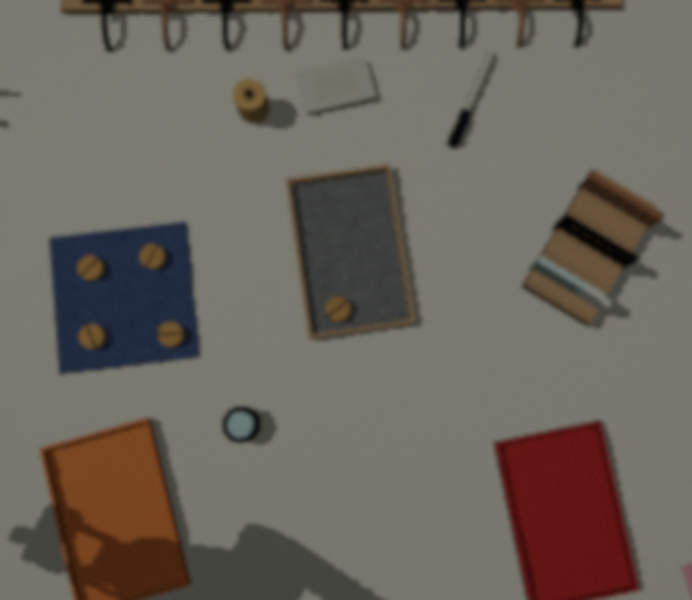

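View pics/s1.png

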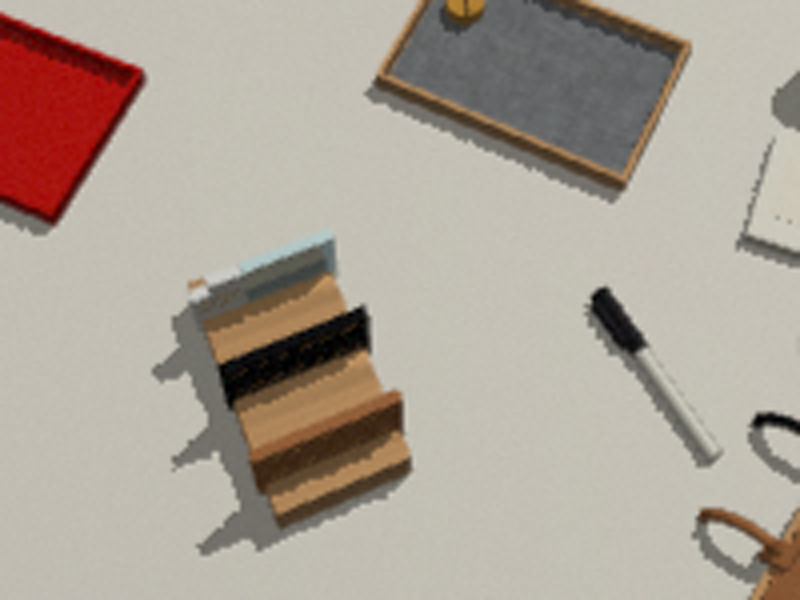

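View pics/scene0.png

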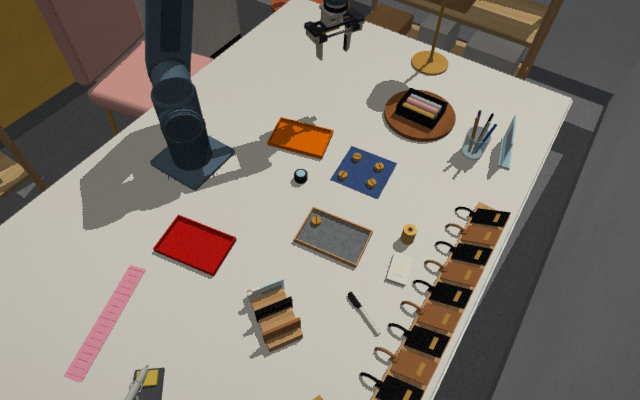

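```bash
cat > m.py <<'E'
from h import *
np.set_printoptions(suppress=True,precision=4)
def blobs(s,mask,box,zr,amin=8):
    P=cloud(s); m=mask&(P[...,0]>box[0])&(P[...,0]<box[1])&(P[...,1]>box[2])&(P[...,1]<box[3])&(P[...,2]>zr[0])&(P[...,2]<zr[1])
    n,l,st,c=cv2.connectedComponentsWithStats(m.astype(np.uint8)); return P,l,[i for i in range(1,n) if st[i,4]>=amin],st,c
if __name__=='__main__':
    for cam in('top','scene'):
        s=snap(cam); hsv=cv2.cvtColor(s['image'],cv2.COLOR_RGB2HSV); h,S,V=cv2.split(hsv)
        br=(h>10)&(h<30)&(S>110)
        for box in((.4,.65,.15,.36),(.45,.53,-.02,.04)):
            P,l,ids,st,c=blobs(s,br,box,(.009,.03))
            for i in ids:
                q=P[l==i]; print(cam,'holder',st[i,4],c[i],atz(s,c[i],.014)[:2],q.mean(0), (q[:,:2].max(0)+q[:,:2].min(0))/2,np.ptp(q[:,:2],axis=0))
        # pad
        P,l,ids,st,c=blobs(s,(h>100)&(h<130)&(S>90),(.35,.7,.1,.4),(-.02,.03),100)
        for i in ids: print(cam,'pad',cv2.minAreaRect(P[l==i][:,:2].astype(np.float32)))
        P=cloud(s); b=(P[...,0]>.4)&(P[...,0]<.75)&(P[...,1]<-.18)&(P[...,1]>-.45)
        r=b&(P[...,2]>.024)&(P[...,2]<.035); print(cam,'rack',cv2.minAreaRect(P[r][:,:2].astype(np.float32)))
        t=b&(P[...,2]>.060)&(P[...,2]<.085); n,l,st,c=cv2.connectedComponentsWithStats(t.astype(np.uint8))
        for i in range(1,n):
            if st[i,4]>8:
                q=P[l==i].astype(np.float32); print(cam,'plate',st[i,4],c[i],q.mean(0),cv2.minAreaRect(q[:,:2]),s['image'][l==i].mean(0))
        b=(P[...,0]>.4)&(P[...,0]<.75)&(abs(P[...,1])<.12)
        w=b&(P[...,2]>.012)&(P[...,2]<.03)&(S>60); print(cam,'tray',cv2.minAreaRect(P[w][:,:2].astype(np.float32)))
E
python3 m.py
```

```text
top holder 78 [215.8077 190.8333] [0.5596 0.2379] [0.5593 0.2376 0.0154] [0.56  0.238] [0.0265 0.0275]
top holder 82 [188.9878 195.6951] [0.5469 0.3123] [0.5468 0.3119 0.0152] [0.5473 0.3129] [0.0257 0.0275]
top holder 82 [189.5    225.3902] [0.4635 0.3086] [0.4634 0.3081 0.0158] [0.4631 0.3086] [0.0254 0.0262]
top holder 82 [223.6829 224.5122] [0.4642 0.2145] [0.4641 0.2142 0.0156] [0.4644 0.2145] [0.0256 0.0251]
top holder 80 [296.275 213.475] [0.4915 0.0128] [0.4911 0.0127 0.0172] [0.4912 0.0121] [0.0261 0.0253]
top pad ((0.51267009973526, 0.27448153495788574), (0.1624544858932495, 0.16343721747398376), 5.80534029006958)
top rack ((0.5631332993507385, -0.29604747891426086), (0.09989601373672485, 0.17121469974517822), 56.97599792480469)Traceback (most recent call last):
  File "m.py", line 22, in <module>
    q=P[l==i].astype(np.float32); print(cam,'plate',st[i,4],c[i],q.mean(0),cv2.minAreaRect(q[:,:2]),s['image'][l==i].mean(0))
                                                                           ~~~~~~~~~~~~~~~^^^^^^^^^
cv2.error: OpenCV(4.12.0) /io/opencv/modules/imgproc/src/convhull.cpp:143: error: (-215:Assertion failed) total >= 0 && (depth == CV_32F || depth == CV_32S) in function 'convexHull'
```

```bash
sed -i 's/minAreaRect(q\[:,:2\])/minAreaRect(q[:,:2].copy())/' m.py; python3 m.py
```

```text
top holder 78 [215.6923 190.7179] [0.5599 0.2382] [0.5597 0.2379 0.0153] [0.5601 0.2387] [0.0264 0.0276]
top holder 80 [188.775 195.65 ] [0.5471 0.3129] [0.5468 0.3124 0.0156] [0.5472 0.3127] [0.0263 0.0264]
top holder 84 [189.5952 225.3571] [0.4636 0.3084] [0.4634 0.3078 0.0158] [0.4631 0.3082] [0.0253 0.0275]
top holder 83 [223.747 224.506] [0.4642 0.2143] [0.4641 0.214  0.0158] [0.464  0.2141] [0.0256 0.027 ]
top holder 81 [296.2963 213.4691] [0.4915 0.0127] [0.4911 0.0126 0.0177] [0.4912 0.0121] [0.0259 0.0252]
top pad ((0.512882649898529, 0.2744278311729431), (0.1624583601951599, 0.16373112797737122), 5.888372898101807)
top rack ((0.5634247660636902, -0.296139121055603), (0.10000737756490707, 0.1721104085445404), 57.0652961730957)
top plate 166 [420.5904 165.0904] [ 0.6116 -0.3293  0.0712] ((0.6126988530158997, -0.32934263348579407), (0.09917015582323074, 0.010606135241687298), 56.97340774536133) [72.253  50.8313 33.9096]
top plate 164 [409.1646 182.9512] [ 0.5624 -0.295   0.0715] ((0.5634275674819946, -0.29563015699386597), (0.09907152503728867, 0.010198483243584633), 57.014320
[... 1238 characters left out ...]
e 183 [265.776  285.6557] [ 0.5164 -0.2655  0.0704] ((0.514978289604187, -0.266618937253952), (0.0997418761253357, 0.010937444865703583), 56.34646987915039) [144.7213 151.6995 146.6011]
scene plate 196 [272.9898 305.801 ] [ 0.5654 -0.2999  0.0707] ((0.5649193525314331, -0.2987671494483948), (0.09970661252737045, 0.011158780194818974), 57.11994552612305) [19.9847 17.3061 15.25  ]
scene plate 212 [281.0755 327.0613] [ 0.6151 -0.3334  0.0706] ((0.6142769455909729, -0.3322529196739197), (0.09984595328569412, 0.011335039511322975), 56.648956298828125) [112.4623  74.3774  45.25  ]
scene tray ((0.6121211051940918, 0.0055631473660469055), (0.3045433461666107, 0.1470402479171753), 11.749543190002441)
```

```bash
cat > plan.py <<'E'
from h import *
import sys,json
# args: JSON list of [x,y,z,roll,pitch,yaw,n] waypoints -> rows
o=manip.get_obs(); p0=o['tcp_pos']; R0=R.from_euler('xyz',o['eef_rot'],degrees=True)
print({k:np.round(o[k],3) for k in('time','tcp_pos','eef_rot','joint_pos','opening','finger_force','ft_force')})
p,q=p0,R0; rows=[]
for w in json.loads(sys.argv[1]):
    t=np.array(w[:3]); qt=R.from_euler('xyz',w[3:6],degrees=True); n=int(w[6]); dv=(q.inv()*qt).as_rotvec()
    for i in range(1,n+1):
        u=i/n; u=u*u*(3-2*u)
        rel=R0.inv()*(q*R.from_rotvec(dv*u))
        rows.append(np.round(np.r_[R0.inv().apply(p+(t-p)*u-p0)/.05, np.degrees(rel.as_rotvec())/6],2).tolist())
    p,q=t,qt
print(len(rows)); print(json.dumps(rows).replace('-0.0,','0,').replace('-0.0]','0]'))
E
python3 plan.py '[[0.5607,0.2364,0.07,180,0,180,14],[0.5607,0.2364,0.006,180,0,180,6]]'
```

```text
{'time': np.float64(1.65), 'tcp_pos': array([0.24 , 0.495, 0.198]), 'eef_rot': array([-179.999,   -0.   ,  154.173]), 'joint_pos': array([ 52.551,  14.815,  87.95 ,   0.   ,  77.236, -11.622]), 'opening': np.float64(1.0), 'finger_force': np.float64(0.0), 'ft_force': array([ 0.238,  0.452, -0.792])}
20
[[-0.12, -0.03, 0.04, 0, 0, -0.06], [-0.45, -0.1, 0.14, 0, 0, -0.24], [-0.95, -0.22, 0.3, 0, 0, -0.51], [-1.59, -0.37, 0.51, 0, 0, -0.85], [-2.34, -0.54, 0.74, 0, 0, -1.25], [-3.16, -0.73, 1.0, 0, 0, -1.69], [-4.02, -0.93, 1.28, 0, 0, -2.15], [-4.87, -1.13, 1.55, 0, 0, -2.61], [-5.69, -1.32, 1.81, 0, 0, -3.05], [-6.44, -1.49, 2.05, 0, 0, -3.45], [-7.09, -1.64, 2.25, 0, 0, -3.8], [-7.59, -1.76, 2.41, 0, 0, -4.07], [-7.92, -1.83, 2.52, 0, 0, -4.24], [-8.03, -1.86, 2.55, 0, 0, -4.3], [-8.03, -1.86, 2.65, 0, 0, -4.3], [-8.03, -1.86, 2.89, 0, 0, -4.3], [-8.03, -1.86, 3.19, 0, 0, -4.3], [-8.03, -1.86, 3.5, 0, 0, -4.3], [-8.03, -1.86, 3.74, 0, 0, -4.3], [-8.03, -1.86, 3.83, 0, 0, -4.3]]
```

drive_tool --pt "-0.12 -0.03 0.04 0 0 -0.06" --pt "-0.45 -0.1 0.14 0 0 -0.24" --pt "-0.95 -0.22 0.3 0 0 -0.5" --pt "-1.6 -0.37 0.5 0 0 -0.85" --pt "-2.35 -0.54 0.74 0 0 -1.25" --pt "-3.15 -0.73 1.0 0 0 -1.7" --pt "-4.0 -0.93 1.28 0 0 -2.15" --pt "-4.85 -1.13 1.55 0 0 -2.6" --pt "-5.7 -1.32 1.8 0 0 -3.05" --pt "-6.45 -1.49 2.05 0 0 -3.45" --pt "-7.1 -1.64 2.25 0 0 -3.8" --pt "-7.6 -1.76 2.4 0 0 -4.07" --pt "-7.92 -1.83 2.5 0 0 -4.24" --pt "-8.03 -1.86 2.55 0 0 -4.3" --pt "-8.03 -1.86 2.55 0 0 -4.3" --pt "-8.03 -1.86 2.55 0 0 -4.3" --gripper 0.1 --newtons 20

```text
time: 3.25
tcp_pos: [0.5598, 0.2368, 0.0702]
eef_rot: [180.0, -0.0, 180.0]
ft_force: [-0.4, 0.6, 0.7]
opening: 0.551
finger_force: 0.0
```

drive_tool --pt "0 0 0.15 0 0 0" --pt "0 0 0.5 0 0 0" --pt "0 0 0.9 0 0 0" --pt "0 0 1.2 0 0 0" --pt "0 0 1.28 0 0 0" --pt "0 0 1.28 0 0 0"

```text
time: 3.85
tcp_pos: [0.5595, 0.2369, 0.0056]
eef_rot: [-180.0, -0.1, -180.0]
ft_force: [0.4, 0.1, 0.0]
opening: 0.545
finger_force: 0.0
```

drive_tool --pt "0 0 0 0 0 0" --pt "0 0 0 0 0 0" --pt "0 0 0 0 0 0" --pt "0 0 0 0 0 0" --pt "0 0 0 0 0 0" --pt "0 0 0 0 0 0" --gripper -1

```text
time: 4.45
tcp_pos: [0.5606, 0.2364, 0.0063]
eef_rot: [180.0, 0.0, 180.0]
ft_force: [-0.4, -0.2, 0.1]
opening: 0.084
finger_force: 0.0
```

```bash
python3 plan.py '[[0.560,0.237,0.06,180,0,180,5],[0.610,0.008,0.06,180,0,180,10],[0.610,0.008,0.009,180,0,180,5]]'
```

```text
{'time': np.float64(4.45), 'tcp_pos': array([0.561, 0.236, 0.006]), 'eef_rot': array([1.79998e+02, 1.50000e-02, 1.79967e+02]), 'joint_pos': array([ 1.2372e+01,  3.1104e+01,  9.2370e+01, -1.0000e-03,  5.6511e+01,
       -7.7594e+01]), 'opening': np.float64(0.084), 'finger_force': np.float64(0.0), 'ft_force': array([-0.424, -0.201,  0.087])}
20
[[0.0, 0.0, -0.11, 0.0, 0.0, 0], [0.0, 0.0, -0.38, 0.0, 0.0, 0], [0.01, 0.01, -0.7, 0.0, 0.0, 0], [0.01, 0.01, -0.96, 0.0, 0.0, 0], [0.01, 0.01, -1.07, 0.0, 0.0, -0.01], [-0.02, -0.12, -1.07, 0.0, 0.0, -0.01], [-0.09, -0.46, -1.07, 0.0, 0.0, -0.01], [-0.2, -0.98, -1.07, 0.0, 0.0, -0.01], [-0.34, -1.6, -1.07, 0.0, 0.0, -0.01], [-0.49, -2.28, -1.07, 0.0, 0.0, -0.01], [-0.64, -2.96, -1.07, 0.0, 0.0, -0.01], [-0.77, -3.58, -1.07, 0.0, 0.0, -0.01], [-0.89, -4.09, -1.07, 0.0, 0.0, -0.01], [-0.96, -4.44, -1.07, 0.0, 0.0, -0.01], [-0.99, -4.57, -1.07, 0.0, 0.0, -0.01], [-0.99, -4.57, -0.97, 0.0, 0.0, -0.01], [-0.99, -4.57, -0.72, 0.0, 0.0, -0.01], [-0.99, -4.57, -0.41, 0.0, 0.0, -0.01], [-0.99, -4.57, -0.16, 0.0, 0.0, -0.01], [-0.99, -4.57, -0.05, 0.0, 0.0, -0.01]]
```

Run:
```python
from h import *
s=snap('scene'); cv2.imwrite('pics/s2.png',cv2.resize(s['image'][100:240,270:450,::-1],(770,600),interpolation=cv2.INTER_CUBIC)); o=manip.get_obs(); print(o['opening'],o['finger_force'])
```

```text
0.042562948236295105 0.0
```

View pics/s2.png

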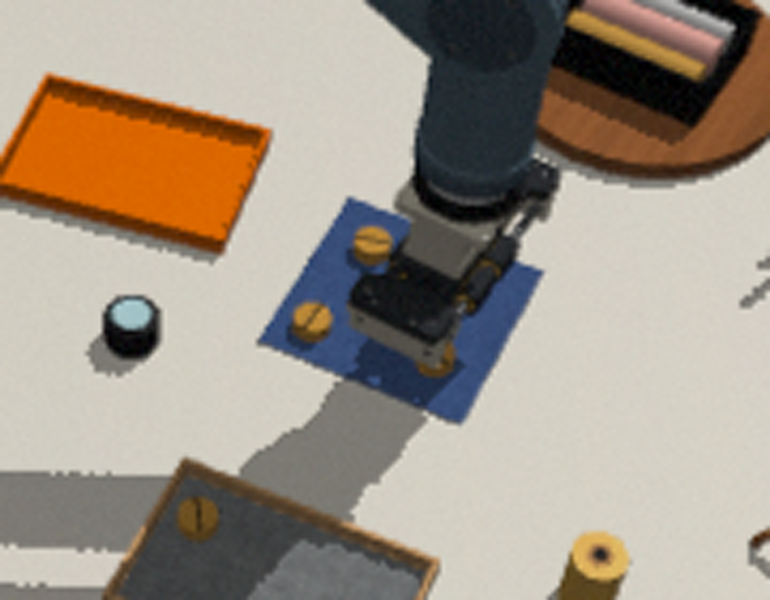

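drive_tool --pt "0 0 -0.2 0 0 0" --pt "0 0 -0.7 0 0 0" --pt "0 0 -1.3 0 0 0" --pt "0 0 -1.9 0 0 0" --pt "0 0 -2.2 0 0 0" --pt "0 0 -2.2 0 0 0"

```text
time: 5.1
tcp_pos: [0.5625, 0.2369, 0.1198]
eef_rot: [179.9, 0.4, 180.0]
ft_force: [0.9, 0.4, -0.3]
opening: 0.005
finger_force: 0.0
```

```bash
python3 m.py | grep -E 'holder'
python3 - <<'E'
from h import *
s=snap('scene'); cv2.imwrite('pics/s3.png',cv2.resize(s['image'][100:240,270:450,::-1],(770,600),interpolation=cv2.INTER_CUBIC)); o=manip.get_obs(); print(o['time'],o['opening'],o['finger_force'],o['ft_force'],o['tcp_pos'])
c=cloud(s); m=(abs(c[...,0]-.5606)<.1)&(abs(c[...,1]-.2364)<.1)&(c[...,2]>.06)&(c[...,2]<.2)
print('lowest gripper pts',[c[m][i].round(3).tolist() for i in np.argsort(c[m][:,2])[:300:30]])
E
```

```text
top holder 78 [215.7179 190.6154] [0.5602 0.2381] [0.5599 0.2378 0.0157] [0.5603 0.2382] [0.0265 0.0258]
top holder 80 [223.7625 224.4625] [0.4644 0.2143] [0.4642 0.214  0.0156] [0.4641 0.2142] [0.0254 0.026 ]
top holder 76 [296.1974 213.2632] [0.4921 0.013 ] [0.4916 0.0129 0.0179] [0.491  0.0134] [0.0263 0.0279]
scene holder 47 [356.7021 156.1489] [0.4656 0.3062] [0.4656 0.306  0.0143] [0.4651 0.3069] [0.0261 0.0321]
scene holder 54 [378.7778 166.1111] [0.549  0.3093] [0.5492 0.3086 0.0149] [0.5487 0.3094] [0.0279 0.035 ]
scene holder 53 [342.566  174.2075] [0.4668 0.2116] [0.4672 0.2107 0.0152] [0.4663 0.2122] [0.0269 0.0296]
scene holder 58 [371.4483 182.3966] [0.5624 0.2349] [0.5626 0.2342 0.0148] [0.5627 0.2346] [0.0254 0.0304]
scene holder 20 [308.1 215.6] [0.4642 0.012 ] [0.4654 0.0101 0.0175] [0.4659 0.0096] [0.0079 0.0516]
scene holder 72 [315.9861 220.4028] [0.4939 0.0108] [0.4947 0.0094 0.0164] [0.494  0.0095] [0.029  0.0301]
5.25 0.005648919562285172 0.0 [ 0.15132727  0.2014959  -0.57626052] [0.55979269 0.23626494 0.11538628]
lowest gripper pts [[0.57, 0.233, 0.135]]
```

View pics/s3.png

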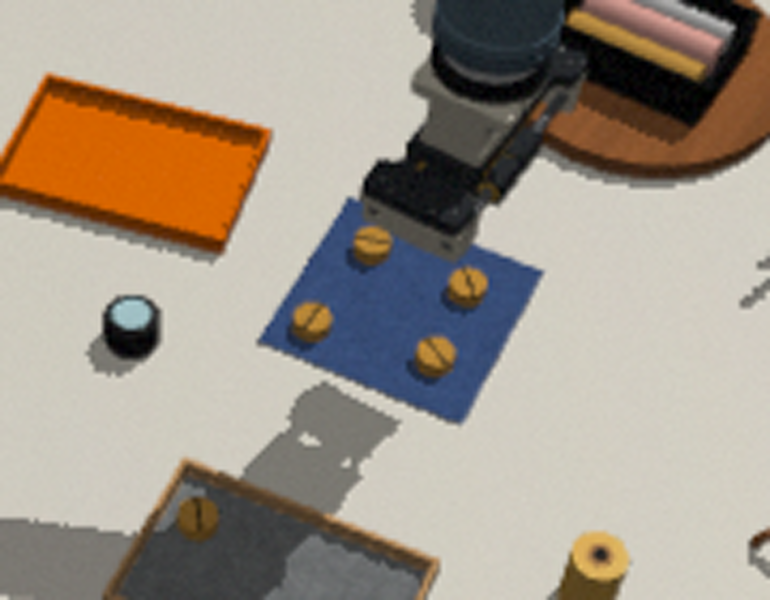

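Run:
```python
from h import *
s=snap('scene'); o=manip.get_obs(); t=o['tcp_pos']
for dz in(0,.019,.04): print(dz,((proj(s,t+[0,0,dz])-[270,100])*4.28).round())
c=cloud(s)
for u,v in((400,225),(420,235),(440,245),(460,250),(380,210),(410,195),(430,235)):
    U,V=int(270+u/4.28),int(100+v/4.28); print(u,v,c[V,U].round(3),s['depth'][V,U])
s=snap('top');c=cloud(s)
print(proj(s,t)); m=(c[...,2]>.1)&(c[...,2]<.5)&(c[...,0]>.3); q=c[m]; print(len(q), q.min(0),q.max(0)); 
for z in(.12,.14,.16,.18,.2,.22): 
    w=q[abs(q[:,2]-z)<.01]; 
    if len(w): print(z,len(w),w.min(0).round(3),w.max(0).round(3))
```

```text
0 [448. 263.]
0.019 [452. 245.]
0.04 [455. 225.]
400 225 [0.553 0.152 0.231] 1.2485458
420 235 [0.57  0.147 0.237] 1.235652
440 245 [0.582 0.15  0.23 ] 1.2388058
460 250 [0.596 0.153 0.233] 1.2339562
380 210 [0.537 0.15  0.236] 1.248683
410 195 [0.555 0.152 0.261] 1.2238508
430 235 [0.578 0.143 0.246] 1.2239562
[207.8354993  183.96170419]
4315 [ 0.42359751 -0.6838104   0.10004273] [0.88592616 0.68522434 0.4999252 ]
0.12 540 [ 0.43  -0.684  0.11 ] [0.886 0.685 0.13 ]
0.14 392 [ 0.441 -0.68   0.13 ] [0.816 0.595 0.15 ]
0.16 304 [ 0.457 -0.683  0.15 ] [0.818 0.597 0.17 ]
0.18 350 [ 0.691 -0.678  0.17 ] [0.804 0.538 0.19 ]
0.2 337 [ 0.69  -0.676  0.19 ] [ 0.8   -0.434  0.196]
0.22 10 [0.525 0.154 0.225] [0.53  0.323 0.23 ]
```

Run:
```python
from h import *
print(manip.hold_point_z)
s=snap('scene'); o=manip.get_obs(); t=o['tcp_pos']; c=cloud(s)
m=(abs(c[...,0]-.56)<.12)&(abs(c[...,1]-.236)<.13)&(c[...,2]>.04)&(c[...,2]<.6); q=c[m]
print(o['time'],t,len(q))
for z in np.arange(.05,.34,.02):
    w=q[abs(q[:,2]-z)<.01]
    if len(w): print(z.round(2),len(w),w.min(0).round(3),w.max(0).round(3))
```

```text
0.0188
5.4 [0.55955654 0.23617312 0.11470759] 7181
0.13 1 [0.57  0.232 0.136] [0.57  0.232 0.136]
0.15 11 [0.569 0.227 0.14 ] [0.57  0.248 0.157]
0.17 4 [0.569 0.231 0.16 ] [0.571 0.244 0.165]
0.19 1 [0.569 0.231 0.194] [0.569 0.231 0.194]
0.21 6 [0.532 0.15  0.204] [0.59  0.314 0.22 ]
0.23 232 [0.526 0.145 0.22 ] [0.598 0.318 0.24 ]
0.25 316 [0.525 0.139 0.24 ] [0.598 0.328 0.26 ]
0.27 394 [0.526 0.138 0.26 ] [0.596 0.328 0.28 ]
0.29 87 [0.535 0.191 0.28 ] [0.596 0.243 0.3  ]
0.31 266 [0.525 0.191 0.3  ] [0.598 0.25  0.32 ]
0.33 91 [0.533 0.195 0.32 ] [0.6   0.245 0.34 ]
```

drive_tool --pt "0 0 0.2 0 0 0" --pt "0 0 0.6 0 0 0" --pt "0 0 1.0 0 0 0" --pt "0 0 1.3 0 0 0" --pt "0 0 1.4 0 0 0" --pt "0 0 1.4 0 0 0" --pt "0 0 1.4 0 0 0" --gripper 0.1

```text
time: 6.1
tcp_pos: [0.5608, 0.2365, 0.0464]
eef_rot: [180.0, 0.0, 180.0]
ft_force: [-0.7, 0.0, 0.1]
opening: 0.534
finger_force: 0.0
```

```bash
cat > tip.py <<'E'
from h import *
o=manip.get_obs(); t=o['tcp_pos']; print(o['time'],t,o['eef_rot'],o['opening'])
for cam in('scene','top'):
    s=snap(cam); c=cloud(s)
    m=(abs(c[...,0]-t[0])<.05)&(abs(c[...,1]-t[1])<.07)&(c[...,2]>.021)&(c[...,2]<t[2]+.09); q=c[m]
    print(cam,len(q)); print(q[np.argsort(q[:,2])][:40:2].round(3).tolist())
E
python3 tip.py
```

```text
6.1 [0.56078557 0.23650313 0.04636978] [1.79994407e+02 2.06578725e-02 1.79969834e+02] 0.5339222605476591
scene 34
[[0.573, 0.231, 0.022], [0.571, 0.202, 0.072], [0.571, 0.208, 0.076], [0.559, 0.198, 0.078], [0.557, 0.194, 0.079], [0.558, 0.198, 0.081], [0.57, 0.201, 0.082], [0.556, 0.195, 0.083], [0.569, 0.197, 0.085], [0.563, 0.194, 0.089], [0.562, 0.196, 0.091], [0.569, 0.195, 0.092], [0.567, 0.263, 0.115], [0.57, 0.268, 0.122], [0.57, 0.261, 0.123], [0.571, 0.271, 0.128], [0.571, 0.275, 0.134]]
top 0
[]
```

drive_tool --pt "0 0 0.2 0 0 0" --pt "0 0 0.5 0 0 0" --pt "0 0 0.7 0 0 0" --pt "0 0 0.8 0 0 0" --pt "0 0 0.86 0 0 0" --pt "0 0 0.92 0 0 0" --pt "0 0 0.98 0 0 0" --pt "0 0 1.0 0 0 0" --pt "0 0 1.0 0 0 0"

```text
time: 7.1
tcp_pos: [0.5605, 0.2364, -0.0038]
eef_rot: [180.0, 0.0, 180.0]
ft_force: [0.2, 0.2, -0.2]
opening: 0.552
finger_force: 0.0
```

drive_tool --pt "0 0 0.04 0 0 0" --pt "0 0 0.08 0 0 0" --pt "0 0 0.1 0 0 0" --pt "0 0 0.1 0 0 0"

```text
time: 7.5
tcp_pos: [0.5603, 0.2364, -0.0091]
eef_rot: [-180.0, -0.0, 180.0]
ft_force: [-0.2, -1.2, 0.8]
opening: 0.551
finger_force: 0.0
```

```bash
python3 tip.py
```

```text
7.5 [ 0.56033933  0.23638834 -0.00905792] [-1.79994961e+02 -1.94786197e-02  1.79971102e+02] 0.5508427847984253
scene 21
[[0.558, 0.198, 0.021], [0.554, 0.199, 0.022], [0.567, 0.195, 0.025], [0.57, 0.194, 0.028], [0.559, 0.195, 0.029], [0.555, 0.195, 0.032], [0.567, 0.259, 0.061], [0.568, 0.263, 0.063], [0.57, 0.272, 0.064], [0.57, 0.276, 0.071], [0.571, 0.26, 0.078]]
top 0
[]
```

drive_tool --pt "0 0 0.03 0 0 0" --pt "0 0 0.06 0 0 0" --pt "0 0 0.08 0 0 0" --pt "0 0 0.08 0 0 0"

```text
time: 8.0
tcp_pos: [0.5603, 0.2364, -0.0131]
eef_rot: [-180.0, -0.0, 180.0]
ft_force: [0.2, 0.4, 0.9]
opening: 0.551
finger_force: 0.0
```

drive_tool --pt "0 0 0 0 0 0" --pt "0 0 0 0 0 0" --pt "0 0 0 0 0 0" --pt "0 0 0 0 0 0" --pt "0 0 0 0 0 0" --gripper -1

```text
time: 8.5
tcp_pos: [0.5605, 0.2365, -0.0128]
eef_rot: [180.0, 0.0, 180.0]
ft_force: [-0.7, -0.1, 0.6]
opening: 0.315
finger_force: 20.0
```

```bash
python3 plan.py '[[0.560,0.237,0.045,180,0,180,5],[0.610,0.008,0.045,180,0,180,9],[0.610,0.008,-0.005,180,0,180,6]]'
```

```text
{'time': np.float64(8.5), 'tcp_pos': array([ 0.561,  0.237, -0.013]), 'eef_rot': array([1.79994e+02, 9.00000e-03, 1.79971e+02]), 'joint_pos': array([ 1.2380e+01,  3.2515e+01,  9.3155e+01,  5.0000e-03,  5.4320e+01,
       -7.7594e+01]), 'opening': np.float64(0.315), 'finger_force': np.float64(20.0), 'ft_force': array([-0.74 , -0.07 ,  0.607])}
20
[[0.0, 0.0, -0.12, 0.0, 0.0, 0], [0.0, 0.0, -0.41, 0.0, 0.0, 0], [0.01, 0.01, -0.75, 0.0, 0.0, 0], [0.01, 0.01, -1.04, 0.0, 0.0, 0], [0.01, 0.01, -1.16, 0.0, 0.0, 0], [-0.02, -0.15, -1.16, 0.0, 0.0, 0], [-0.12, -0.57, -1.16, 0.0, 0.0, 0], [-0.25, -1.18, -1.16, 0.0, 0.0, 0], [-0.41, -1.9, -1.16, 0.0, 0.0, 0], [-0.57, -2.66, -1.16, 0.0, 0.0, 0], [-0.73, -3.38, -1.16, 0.0, 0.0, 0], [-0.87, -3.99, -1.16, 0.0, 0.0, 0], [-0.96, -4.41, -1.16, 0.0, 0.0, 0], [-0.99, -4.57, -1.16, 0.0, 0.0, 0], [-0.99, -4.57, -1.08, 0.0, 0.0, 0], [-0.99, -4.57, -0.9, 0.0, 0.0, 0], [-0.99, -4.57, -0.66, 0.0, 0.0, 0], [-0.99, -4.57, -0.42, 0.0, 0.0, 0], [-0.99, -4.57, -0.23, 0.0, 0.0, 0], [-0.99, -4.57, -0.16, 0.0, 0.0, 0]]
```

drive_tool --pt "0.0 0.0 -0.12 0 0 0" --pt "0 0 -0.4 0 0 0" --pt "0 0 -0.75 0 0 0" --pt "0 0 -1.04 0 0 0" --pt "0 0 -1.16 0 0 0" --pt "-0.02 -0.15 -1.16 0 0 0" --pt "-0.12 -0.57 -1.16 0 0 0" --pt "-0.25 -1.18 -1.16 0 0 0" --pt "-0.41 -1.9 -1.16 0 0 0" --pt "-0.57 -2.66 -1.16 0 0 0" --pt "-0.73 -3.38 -1.16 0 0 0" --pt "-0.87 -4.0 -1.16 0 0 0" --pt "-0.96 -4.41 -1.16 0 0 0" --pt "-0.99 -4.57 -1.16 0 0 0" --pt "-0.99 -4.57 -1.05 0 0 0" --pt "-0.99 -4.57 -0.8 0 0 0" --pt "-0.99 -4.57 -0.5 0 0 0" --pt "-0.99 -4.57 -0.25 0 0 0" --pt "-0.99 -4.57 -0.2 0 0 0" --pt "-0.99 -4.57 -0.2 0 0 0"

```text
time: 10.5
tcp_pos: [0.609, 0.0088, -0.0039]
eef_rot: [180.0, -0.1, -180.0]
ft_force: [-0.2, -0.9, -0.3]
opening: 0.314
finger_force: 20.0
```

Run:
```python
from h import *
s=snap('scene'); cv2.imwrite('pics/s4.png',cv2.resize(s['image'][140:280,270:450,::-1],(770,600),interpolation=cv2.INTER_CUBIC)); o=manip.get_obs(); print(o['time'],o['opening'],o['finger_force'],o['ft_force'],o['tcp_pos'])
```

```text
10.55 0.3172039223914851 19.999834299087524 [-0.12519829 -0.01234102 -0.64148058] [ 0.60972546  0.00852946 -0.00307536]
```

View pics/s4.png

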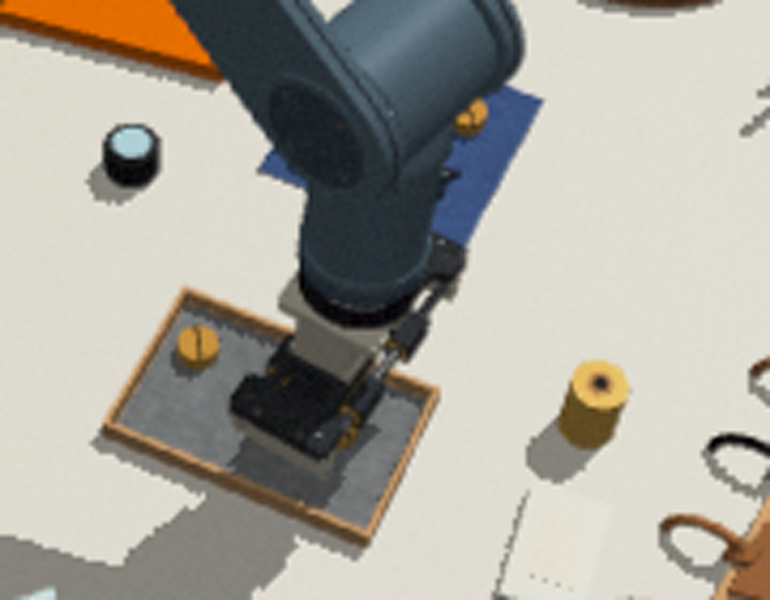

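drive_tool --pt "0 0 0.06 0 0 0" --pt "0 0 0.11 0 0 0" --pt "0 0 0.14 0 0 0" --pt "0 0 0.15 0 0 0" --pt "0 0 0.15 0 0 0"

```text
time: 11.05
tcp_pos: [0.6099, 0.0078, -0.0103]
eef_rot: [-180.0, 0.0, 180.0]
ft_force: [-1.2, -0.2, -0.8]
opening: 0.315
finger_force: 20.0
```

drive_tool --pt "0 0 0 0 0 0" --pt "0 0 0 0 0 0" --pt "0 0 0 0 0 0" --pt "0 0 -0.15 0 0 0" --pt "0 0 -0.5 0 0 0" --pt "0 0 -0.9 0 0 0" --pt "0 0 -1.2 0 0 0" --pt "0 0 -1.2 0 0 0" --gripper 0.1

```text
time: 11.85
tcp_pos: [0.6119, 0.0076, 0.0527]
eef_rot: [-179.9, 0.3, 180.0]
ft_force: [0.9, 0.2, -0.2]
opening: 0.556
finger_force: 0.0
```

```bash
python3 plan.py '[[0.4655,0.2130,0.05,180,0,180,10],[0.4655,0.2130,-0.0135,180,0,180,7]]'
```

```text
{'time': np.float64(11.85), 'tcp_pos': array([0.612, 0.008, 0.053]), 'eef_rot': array([-179.949,    0.305,  179.975]), 'joint_pos': array([-9.7190e+00,  2.8093e+01,  8.9830e+01,  1.0000e-03,  6.1768e+01,
       -9.9694e+01]), 'opening': np.float64(0.556), 'finger_force': np.float64(0.0), 'ft_force': array([ 0.878,  0.244, -0.15 ])}
17
[[0.08, 0.11, 0.0, 0, 0.0, 0], [0.3, 0.43, 0.0, 0, 0.01, 0], [0.63, 0.89, 0.01, 0, 0.01, 0], [1.03, 1.45, 0.01, 0, 0.02, 0], [1.47, 2.05, 0.02, 0, 0.03, 0], [1.9, 2.66, 0.02, -0.01, 0.03, 0], [2.3, 3.22, 0.03, -0.01, 0.04, 0], [2.63, 3.68, 0.03, -0.01, 0.05, 0], [2.85, 3.99, 0.03, -0.01, 0.05, 0], [2.93, 4.11, 0.03, -0.01, 0.05, 0], [2.93, 4.11, 0.1, -0.01, 0.05, 0], [2.93, 4.11, 0.29, -0.01, 0.05, 0], [2.93, 4.11, 0.53, -0.01, 0.05, 0], [2.93, 4.11, 0.8, -0.01, 0.05, 0], [2.94, 4.11, 1.05, -0.01, 0.05, 0], [2.94, 4.11, 1.23, -0.01, 0.05, 0], [2.94, 4.11, 1.3, -0.01, 0.05, 0]]
```

drive_tool --pt "0.08 0.11 0 0 0 0" --pt "0.3 0.43 0 0 0 0" --pt "0.62 0.88 0 0 0 0" --pt "1.02 1.45 0 0 0 0" --pt "1.45 2.05 0 0 0 0" --pt "1.87 2.65 0 0 0 0" --pt "2.27 3.22 0 0 0 0" --pt "2.6 3.68 0 0 0 0" --pt "2.82 3.99 0 0 0 0" --pt "2.89 4.1 0 0 0 0" --pt "2.89 4.1 0.05 0 0 0" --pt "2.89 4.1 0.25 0 0 0" --pt "2.89 4.1 0.5 0 0 0" --pt "2.89 4.1 0.8 0 0 0" --pt "2.89 4.1 1.05 0 0 0" --pt "2.89 4.1 1.22 0 0 0" --pt "2.89 4.1 1.27 0 0 0" --pt "2.89 4.1 1.27 0 0 0"

```text
time: 13.65
tcp_pos: [0.4653, 0.2127, -0.0144]
eef_rot: [-180.0, -0.1, 179.9]
ft_force: [-0.0, -1.1, 0.3]
opening: 0.549
finger_force: 0.0
```

drive_tool --pt "0 0 0 0 0 0" --pt "0 0 0 0 0 0" --pt "0 0 0 0 0 0" --pt "0 0 0 0 0 0" --pt "0 0 0 0 0 0" --gripper -1

```text
time: 14.15
tcp_pos: [0.4659, 0.2132, -0.0133]
eef_rot: [180.0, 0.1, 180.0]
ft_force: [-0.5, -0.1, 3.8]
opening: 0.313
finger_force: 20.0
```

drive_tool --pt "0 0 -0.12 0 0 0" --pt "0 0 -0.4 0 0 0" --pt "0 0 -0.75 0 0 0" --pt "0 0 -1.04 0 0 0" --pt "0 0 -1.16 0 0 0" --pt "-0.05 -0.12 -1.16 0 0 0" --pt "-0.24 -0.55 -1.16 0 0 0" --pt "-0.5 -1.14 -1.16 0 0 0" --pt "-0.8 -1.83 -1.16 0 0 0" --pt "-1.1 -2.51 -1.16 0 0 0" --pt "-1.4 -3.2 -1.16 0 0 0" --pt "-1.65 -3.77 -1.16 0 0 0" --pt "-1.83 -4.18 -1.16 0 0 0" --pt "-1.89 -4.32 -1.16 0 0 0" --pt "-1.89 -4.32 -1.05 0 0 0" --pt "-1.89 -4.32 -0.8 0 0 0" --pt "-1.89 -4.32 -0.5 0 0 0" --pt "-1.89 -4.32 -0.25 0 0 0" --pt "-1.89 -4.32 -0.12 0 0 0" --pt "-1.89 -4.32 -0.1 0 0 0"

```text
time: 16.15
tcp_pos: [0.5586, -0.0022, -0.0102]
eef_rot: [180.0, -0.2, -180.0]
ft_force: [0.5, 0.8, -0.7]
opening: 0.315
finger_force: 20.0
```

drive_tool --pt "0 0 0.03 0 0 0" --pt "0 0 0.05 0 0 0" --pt "0 0 0.05 0 0 0" --pt "0 0 0.05 0 0 0"

```text
time: 16.55
tcp_pos: [0.5602, -0.0031, -0.0109]
eef_rot: [-180.0, 0.0, 180.0]
ft_force: [0.1, -0.6, -0.5]
opening: 0.311
finger_force: 20.0
```

drive_tool --pt "0 0 0 0 0 0" --pt "0 0 0 0 0 0" --pt "0 0 0 0 0 0" --pt "0 0 -0.15 0 0 0" --pt "0 0 -0.5 0 0 0" --pt "0 0 -1.2 0 0 0" --pt "0 0 -2.0 0 0 0" --pt "0 0 -2.6 0 0 0" --pt "0 0 -2.8 0 0 0" --pt "0 0 -2.8 0 0 0" --gripper 0.1

```text
time: 17.55
tcp_pos: [0.5609, -0.0033, 0.1304]
eef_rot: [-180.0, 0.2, 180.0]
ft_force: [-0.6, 0.5, -0.3]
opening: 0.551
finger_force: 0.0
```

```bash
python3 plan.py '[[0.5233,-0.2507,0.12,180,0,57,19]]'
```

```text
{'time': np.float64(17.55), 'tcp_pos': array([ 0.561, -0.003,  0.13 ]), 'eef_rot': array([-179.957,    0.214,  179.973]), 'joint_pos': array([-1.17250e+01,  1.88390e+01,  9.22140e+01,  1.00000e-03,
        6.87280e+01, -1.01699e+02]), 'opening': np.float64(0.551), 'finger_force': np.float64(0.0), 'ft_force': array([-0.602,  0.523, -0.341])}
19
[[0.01, -0.04, 0.0, 0.0, 0.0, 0.16], [0.02, -0.15, 0.01, 0.0, 0.0, 0.63], [0.05, -0.33, 0.01, 0.0, 0.0, 1.37], [0.09, -0.57, 0.02, 0.0, 0.0, 2.34], [0.13, -0.85, 0.04, 0.01, 0.0, 3.51], [0.18, -1.17, 0.05, 0.01, 0.01, 4.84], [0.23, -1.52, 0.06, 0.01, 0.01, 6.3], [0.29, -1.89, 0.08, 0.01, 0.01, 7.84], [0.35, -2.28, 0.1, 0.02, 0.01, 9.44], [0.41, -2.67, 0.11, 0.02, 0.02, 11.06], [0.46, -3.06, 0.13, 0.02, 0.02, 12.65], [0.52, -3.43, 0.15, 0.02, 0.02, 14.2], [0.57, -3.78, 0.16, 0.03, 0.02, 15.65], [0.62, -4.1, 0.17, 0.03, 0.02, 16.98], [0.67, -4.38, 0.19, 0.03, 0.03, 18.15], [0.7, -4.62, 0.2, 0.03, 0.03, 19.12], [0.73, -4.8, 0.2, 0.03, 0.03, 19.86], [0.75, -4.91, 0.21, 0.03, 0.03, 20.33], [0.75, -4.95, 0.21, 0.03, 0.03, 20.5]]
```

drive_tool --pt "0.01 -0.04 0 0 0 0.3" --pt "0.02 -0.15 0 0 0 1.0" --pt "0.05 -0.33 0 0 0 2.0" --pt "0.09 -0.57 0 0 0 3.2" --pt "0.13 -0.85 0.02 0 0 4.5" --pt "0.18 -1.17 0.05 0 0 5.8" --pt "0.23 -1.52 0.06 0 0 7.1" --pt "0.29 -1.89 0.08 0 0 8.4" --pt "0.35 -2.28 0.1 0 0 9.7" --pt "0.4 -2.67 0.11 0 0 11.0" --pt "0.45 -3.06 0.13 0 0 12.3" --pt "0.5 -3.43 0.15 0 0 13.6" --pt "0.56 -3.78 0.16 0 0 14.9" --pt "0.6 -4.1 0.17 0 0 16.2" --pt "0.65 -4.38 0.18 0 0 17.5" --pt "0.68 -4.62 0.18 0 0 18.7" --pt "0.71 -4.8 0.18 0 0 19.6" --pt "0.73 -4.91 0.18 0 0 20.2" --pt "0.73 -4.95 0.18 0 0 20.5" --pt "0.73 -4.95 0.18 0 0 20.5" --gripper -0.1

```text
time: 19.55
tcp_pos: [0.5223, -0.2502, 0.1179]
eef_rot: [-179.8, -0.0, 56.9]
ft_force: [-0.2, 1.2, -0.6]
opening: 0.451
finger_force: 0.0
```

```bash
python3 m.py | grep -E "holder|plate|scene"
python3 - <<'E'
from h import *
s=snap('scene'); b=s['image'][...,::-1]
cv2.imwrite('pics/s5.png',np.hstack([cv2.resize(b[140:380,220:460],(600,600),interpolation=cv2.INTER_CUBIC)])); o=manip.get_obs(); print(o['time'],o['tcp_pos'],o['eef_rot'],o['opening'],o['joint_pos'])
E
```

```text
top holder 78 [188.7179 195.7436] [0.5468 0.313 ] [0.5466 0.3127 0.0153] [0.5469 0.3127] [0.0267 0.027 ]
top holder 76 [189.6316 225.25  ] [0.4639 0.3083] [0.4637 0.3078 0.0158] [0.4631 0.3087] [0.0252 0.0263]
top holder 81 [296.2963 213.4691] [0.4915 0.0127] [0.4911 0.0126 0.0176] [0.491  0.0121] [0.0257 0.0252]
scene holder 50 [356.66 156.26] [0.4657 0.3057] [0.4659 0.3051 0.0147] [0.4654 0.3068] [0.0277 0.0289]
scene holder 50 [378.9 166. ] [0.5491 0.3099] [0.5491 0.3097 0.0143] [0.5491 0.3101] [0.0253 0.0269]
scene holder 28 [307.8214 216.25  ] [0.4648 0.0095] [0.4654 0.0087 0.0156] [0.4657 0.0093] [0.0094 0.0579]
scene holder 73 [315.9315 220.3425] [0.4936 0.0109] [0.4945 0.0095 0.0165] [0.4945 0.0105] [0.0274 0.0297]
scene pad ((0.5123902559280396, 0.27388596534729004), (0.16837412118911743, 0.17406302690505981), 5.954902648925781)
scene rack ((0.5648782849311829, -0.29956263303756714), (0.09984087198972702, 0.17153756320476532), 56.99313735961914)
scene plate 89 [256.382  289.4719] [ 0.5022 -0.2875  0.0692] ((0.5010635852813721, -0.28869783878326416), (0.04759875684976578, 0.012198232114315033), 55.914180755615234) [168.7191 170.4494 164.8427]
scene plate 195 [273.0769 305.7949] [ 0.5656 -0.2998  0.0707] ((0.5647141933441162, -0.29879409074783325), (0.09914802759885788, 0.011146127246320248), 57.277984619140625) [22.5436 19.5128 16.8769]
scene plate 201 [280.8955 326.99  ] [ 0.6147 -0.3337  0.0712] ((0.6144343018531799, -0.3323681950569153), (0.09982147067785263, 0.010411882773041725), 56.30598068237305) [125.7313  83.6418  51.5622]
scene tray ((0.6123186945915222, 0.00575343519449234), (0.3039916455745697, 0.14411620795726776), 11.678238868713379)
19.7 [ 0.52297618 -0.24998957  0.11900592] [-1.79928507e+02 -1.09355725e-02  5.70312992e+01] 0.447996727965809 [-3.65726120e+01  2.14393554e+01  9.00844650e+01  6.89781542e-03
  6.85482189e+01 -3.60644470e+00]
```

View pics/s5.png

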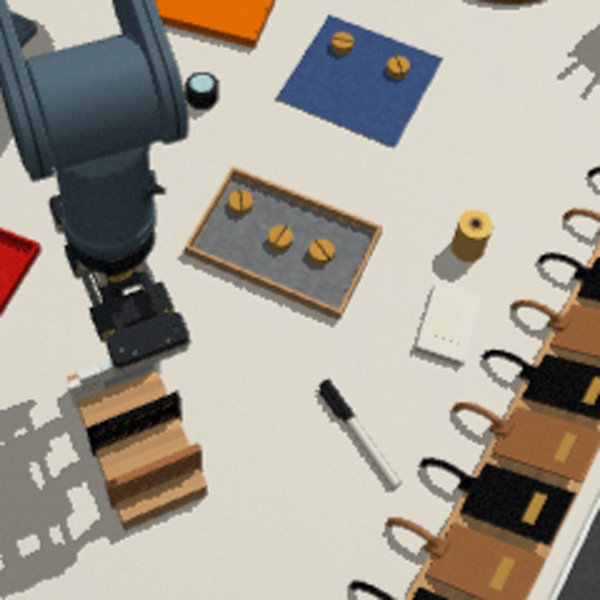

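drive_tool --pt "0 0 0.1 0 0 0" --pt "0 0 0.35 0 0 0" --pt "0 0 0.7 0 0 0" --pt "0 0 1.05 0 0 0" --pt "0 0 1.4 0 0 0" --pt "0 0 1.7 0 0 0" --pt "0 0 1.88 0 0 0" --pt "0 0 1.94 0 0 0" --pt "0 0 1.94 0 0 0"

```text
time: 20.6
tcp_pos: [0.5231, -0.2503, 0.0222]
eef_rot: [-180.0, -0.0, 57.0]
ft_force: [-0.2, -0.3, 0.6]
opening: 0.447
finger_force: 0.0
```

drive_tool --pt "0 0 0 0 0 0" --pt "0 0 0 0 0 0" --pt "0 0 0 0 0 0" --pt "0 0 0 0 0 0" --pt "0 0 0 0 0 0" --pt "0 0 0 0 0 0" --pt "0 0 0 0 0 0" --gripper -1

```text
time: 21.3
tcp_pos: [0.5229, -0.2503, 0.0228]
eef_rot: [-180.0, 0.0, 57.0]
ft_force: [-2.0, 1.6, 3.4]
opening: 0.084
finger_force: 20.0
```

drive_tool --pt "0 0 -0.05 0 0 0" --pt "0 0 -0.15 0 0 0" --pt "0 0 -0.35 0 0 0" --pt "0 0 -0.65 0 0 0" --pt "0 0 -1.0 0 0 0" --pt "0 0 -1.4 0 0 0" --pt "0 0 -1.8 0 0 0" --pt "0 0 -2.3 0 0 0" --pt "0 0 -2.8 0 0 0" --pt "0 0 -3.3 0 0 0" --pt "0 0 -3.7 0 0 0" --pt "0 0 -3.9 0 0 0" --pt "0 0 -4.0 0 0 0" --pt "0 0 -4.0 0 0 0" --pt "0 0 -4.0 0 0 0"

```text
time: 22.8
tcp_pos: [0.5228, -0.2502, 0.2216]
eef_rot: [-179.9, -0.0, 57.0]
ft_force: [-0.1, 0.2, -0.6]
opening: 0.084
finger_force: 20.0
```

```bash
python3 - <<'E'
from h import *
s=R.from_euler('xyz',[180,0,57],degrees=True); g=R.from_matrix(np.c_[[0,1,0],[.5**.5,0,.5**.5],[.5**.5,0,-.5**.5]])
print(g.as_euler('xyz',degrees=True))
E
python3 plan.py '[[0.50,-0.15,0.27,135,0,90,20]]'
```

```text
[135.   0.  90.]
{'time': np.float64(22.8), 'tcp_pos': array([ 0.523, -0.25 ,  0.222]), 'eef_rot': array([-1.79901e+02, -6.00000e-03,  5.69690e+01]), 'joint_pos': array([-3.6599e+01,  1.7127e+01,  8.1432e+01, -1.0000e-03,  8.1540e+01,
       -3.5680e+00]), 'opening': np.float64(0.084), 'finger_force': np.float64(19.997), 'ft_force': array([-0.073,  0.159, -0.598])}
20
[[0.01, -0.01, -0.01, -0.05, 0.02, -0.04], [0.04, -0.04, -0.03, -0.2, 0.06, -0.15], [0.09, -0.09, -0.06, -0.44, 0.13, -0.32], [0.15, -0.15, -0.1, -0.76, 0.22, -0.54], [0.22, -0.23, -0.15, -1.14, 0.34, -0.82], [0.31, -0.32, -0.21, -1.58, 0.47, -1.13], [0.4, -0.42, -0.27, -2.06, 0.61, -1.47], [0.5, -0.52, -0.34, -2.57, 0.76, -1.84], [0.61, -0.63, -0.41, -3.11, 0.92, -2.22], [0.72, -0.74, -0.48, -3.65, 1.08, -2.61], [0.82, -0.85, -0.55, -4.2, 1.24, -3.0], [0.93, -0.96, -0.63, -4.73, 1.4, -3.38], [1.03, -1.06, -0.69, -5.25, 1.55, -3.75], [1.12, -1.16, -0.76, -5.73, 1.69, -4.09], [1.21, -1.25, -0.81, -6.16, 1.82, -4.4], [1.28, -1.32, -0.86, -6.54, 1.93, -4.68], [1.35, -1.39, -0.91, -6.86, 2.02, -4.9], [1.39, -1.44, -0.94, -7.1, 2.1, -5.07], [1.42, -1.47, -0.96, -7.25, 2.14, -5.18], [1.43, -1.48, -0.96, -7.3, 2.16, -5.22]]
```

drive_tool --pt "0.01 -0.01 -0.01 -0.05 0.02 -0.04" --pt "0.04 -0.04 -0.03 -0.2 0.06 -0.15" --pt "0.09 -0.09 -0.06 -0.44 0.13 -0.32" --pt "0.15 -0.15 -0.1 -0.76 0.22 -0.54" --pt "0.22 -0.23 -0.15 -1.14 0.34 -0.82" --pt "0.31 -0.32 -0.21 -1.58 0.47 -1.13" --pt "0.4 -0.42 -0.27 -2.06 0.61 -1.47" --pt "0.5 -0.52 -0.34 -2.57 0.76 -1.84" --pt "0.61 -0.63 -0.41 -3.11 0.92 -2.22" --pt "0.72 -0.74 -0.48 -3.65 1.08 -2.61" --pt "0.82 -0.85 -0.55 -4.2 1.24 -3.0" --pt "0.93 -0.96 -0.63 -4.73 1.4 -3.38" --pt "1.03 -1.06 -0.69 -5.25 1.55 -3.75" --pt "1.12 -1.16 -0.76 -5.73 1.69 -4.09" --pt "1.21 -1.25 -0.81 -6.16 1.82 -4.4" --pt "1.28 -1.32 -0.86 -6.54 1.93 -4.68" --pt "1.35 -1.39 -0.91 -6.86 2.02 -4.9" --pt "1.39 -1.44 -0.94 -7.1 2.1 -5.07" --pt "1.42 -1.47 -0.96 -7.25 2.14 -5.18" --pt "1.43 -1.48 -0.96 -7.3 2.16 -5.22"

```text
time: 24.8
tcp_pos: [0.4994, -0.1498, 0.2704]
eef_rot: [134.9, 0.1, 90.0]
ft_force: [0.4, 0.1, -0.8]
opening: 0.089
finger_force: 20.0
```

drive_tool --pt "0 0 0 0 0 0" --pt "0 0 0 0 0 0" --pt "0 0 0 0 0 0" --pt "0 0 0 0 0 0" --pt "0 0 0 0 0 0" --pt "0 0 0 0 0 0" --pt "0 0 0 0 0 0" --pt "0 0 0 0 0 0"

```text
time: 25.6
tcp_pos: [0.5002, -0.1503, 0.2706]
eef_rot: [134.9, 0.0, 90.0]
ft_force: [0.6, -0.1, -0.6]
opening: 0.088
finger_force: 20.0
```

Run:
```python
from h import *
s=snap('scene'); b=s['image'][...,::-1]; o=manip.get_obs(); print(o['time'],o['tcp_pos'],o['eef_rot'],o['opening'],o['finger_force'],o['dq'].round(2),o['joint_pos'].round(1))
u,v=proj(s,o['tcp_pos']).astype(int); print(u,v); cv2.imwrite('pics/s6.png',cv2.resize(b[v-70:v+65,u-90:u+90],(800,600),interpolation=cv2.INTER_CUBIC))
c=cloud(s); t=o['tcp_pos']; 
m=(np.linalg.norm(c-t,axis=-1)<.09); im=s['image'].astype(int); w=m&(im.min(-1)>110); q=c[w]
print(w.sum()); ce=q.mean(0); U,S,V=np.linalg.svd(q-ce); print(ce,V,S)
```

```text
25.65 [ 0.5001787  -0.15029263  0.27064495] [1.34928062e+02 3.23255009e-02 9.00150101e+01] 0.08605343572406812 19.996571838855743 [-0.01  0.05 -0.03  0.02  0.09 -0.01] [-57.8 -14.8 123.5  47.6  54.2 -80.9]
283 209
910
[ 0.48802109 -0.17021051  0.29205889] [[-0.14503042  0.95722941  0.25035581]
 [ 0.57327237  0.28752746 -0.76725924]
 [ 0.80642728 -0.03224614  0.59045341]] [0.89040879 0.66780037 0.16590819]
```

View pics/s6.png

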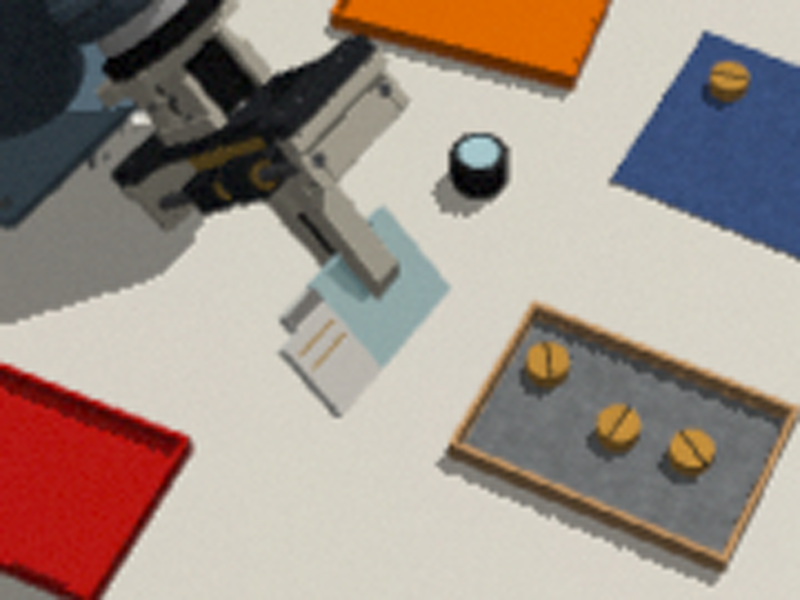

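Run:
```python
from h import *
s=snap('scene'); t=manip.get_obs()['tcp_pos']; z=np.array([.707,0,-.707]); n=np.array([.707,0,.707]); x=np.array([0,-1,0])
u0,v0=283,209
for nm,a,b in(('frosted low',.067,.0085),('clear low',-.033,.0085),('clear top',-.033,-.0515),('bound low',.031,.0085)):
    print(nm,((proj(s,t+x*a+z*b+n*.004)-[u0-90,v0-70])*4.44).round())
c=cloud(s); U=lambda p:c[int(v0-70+p[1]/4.44),int(u0-90+p[0]/4.44)]
pts=np.array([[x_,y_] for x_ in range(290,450,5) for y_ in range(220,410,5) if cv2.pointPolygonTest(np.array([[292,350],[340,408],[440,290],[402,245],[400,290],[370,300],[330,285]],np.int32),(x_,y_),False)>=0])
q=np.array([U(p) for p in pts]); q=q[np.linalg.norm(q-t,axis=1)<.1]
for _ in range(4):
    ce=np.median(q,0); _,S,V=np.linalg.svd(q-q.mean(0)); d=(q-q.mean(0))@V[2]; q=q[abs(d)<2.5*np.median(abs(d))+1e-4]
print(len(q),V[2]*np.sign(V[2,2]),d.std())
```

```text
frosted low [341. 410.]
clear low [450. 282.]
clear top [384. 200.]
bound low [381. 363.]
324 [0.70376788 0.0110426  0.71034416] 0.0011299543914905404
```

```bash
python3 -c "
from h import *
print(manip.finish_job())"
```

```text
the job is handed in; nothing more can be done
None
```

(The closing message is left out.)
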